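# Load the filter carrier under the leaf spring of the photometer

### The job

Press the grey filter carrier firmly down on its sprung bed with your fingertips and, keeping it pressed down, push it forward under the steel leaf spring until it is fully home against the detector head; then back the hand away. Do not lift the carrier, do not touch the leaf spring yourself, and leave the glassware and other things standing nearby alone.

Things in the scene. Friction and masses are not known exactly. Their poses are not given: they have to be found in the camera images.
- dock: Loading dock of a small white photometer, fixed to the bench. Origin: on its centre line, on the bench; x = loading direction, z up. A channel 63 mm wide between aluminium rails (12 mm wide, tops 50 mm above the bench) runs from its open end, x = -115 mm, to the detector head: a white box 140 wide, 78 mm high, from x = +105 to +180 mm, whose face is the end stop. The floor of the channel is the lift plate.
- carrier: Grey plastic plate with two filter discs, loose in the channel on the lift plate: 120 long (x, along the dock's x), 60 wide, 12 mm thick, about 0.12 kg. Origin: centre of its underside. Front end at x = +60 mm; the last 15 mm of the top slope down to a nose 8.5 mm thick. Starts at dock x -45 to -15 mm. Home, nose against the head: dock x = +45 mm. Unpressed, the leaf's lip stops it at dock x = -2 mm.
- carrier_ridge (a point): On the carrier, foot of the rear face of its cross ridge (carrier x = -20 mm, z = 12 mm). The ridge is 54 wide, 8 thick (x = -20 to -12 mm) and stands 10 mm above the top. Behind it the flat ribbed finger rest, 40 mm long and 60 mm wide, runs to the rear end (x = -60 mm): press down there and push forward against the ridge (about 5 to 10 N).
- lift_plate (a joint): How far the sprung floor of the channel is pressed down: 0 = up (its top 40 mm above the bench), 0.012 m = on its stop (28 mm above the bench). It stays level. It takes about 3 N to start and 11 N fully down. The carrier's nose clears the lip from about 9 mm down. Let go, it lifts the carrier against the leaf spring, which holds it about 10 mm down.
- leaf (a joint): Angle of the leaf spring about its pivot on the head's face: 0 = resting, at most 0.10 rad with the lip raised 5 mm. It is a steel strip 40 mm wide and 50 mm long that slopes down from the head towards the open end of the channel; it presses down with about 3 N at rest and 2 N more for each mm of lift.
- leaf_lip (a point): Lowest point of the leaf spring's rounded free edge (bead 5 mm thick, 40 mm wide, across the channel), at dock x = +60 mm, 38.5 mm above the bench at rest.
- amber_bottle: Amber reagent bottle, 64 mm diameter, 130 mm high, beside the dock; origin at the centre of its foot. Bystander.
- white_jar: White plastic jar, 54 mm diameter, 75 mm high, beside the dock; origin at the centre of its foot. Bystander.
- beaker: Glass beaker, 66 mm rim diameter, 75 mm high, beside the dock; origin at the centre of its foot. Bystander.
- spatula: Steel lab spatula, a flat bar 160 mm long, 14 mm wide at most and 5 mm thick, lying beside the dock along its own x; origin underneath its middle. Bystander.
- flask_ring: Cork flask ring, 90 mm outer diameter, 22 mm high, beside the detector head; origin at the centre of its underside. Bystander.
- stopper: Glass stopper, 30 mm diameter, 46 mm high, standing beside the dock; origin at the centre of its foot. Bystander.
There are look-alikes about, which are no part of the job. Of the things that look like the carrier, the smallest one is meant.

How it is judged:
On the way, in this order (a step that is already met when the one before it is completed fails the run):
1. the carrier is pressed down on its sprung bed by the fingers while its nose is still in front of the leaf spring (value of joint lift_plate above 0.007 m and x of carrier in the frame of dock below 0.001 m and contact force between the fingers and carrier above 2 N), for 0.02 s.
2. the carrier has been slid under the leaf spring, home against the head (x of carrier in the frame of dock above 0.041 m and value of joint leaf above 0.015 rad), for 0.1 s.
At the end, for the whole second after the job is handed in: The carrier lies still in the channel within 4 mm of home against the detector head, the leaf spring resting raised on its top and holding it down (leaf over 0.015 rad, lift plate over 5 mm down, underside of the carrier less than 35 mm above the bench) (all of step 2 and x of carrier in the frame of dock below 0.048 m and y of carrier in the frame of dock between -0.005 and 0.005 m and z of carrier in the frame of dock below 0.035 m and value of joint lift_plate above 0.005 m and linear speed of carrier below 0.01 m/s); the robot touches nothing.
It fails at once if the carrier is lifted off its bed or tipped up (z of carrier in the frame of dock above 0.048 m or angle between carrier's own z axis and vertical above 0.2 rad).
It fails at once if the robot touches the leaf spring (contact force between any of the arm, the fingers and leaf above 1 N).
It fails at once if a bystander is moved by more than 15 mm (distance of any of amber_bottle, white_jar, beaker, spatula, flask_ring, stopper from where it was at the start of the episode above 0.015 m).
It also fails if it takes over 32 s, if anything falls off the work surface, if the arm or the gripper's body presses on something with over 40 N, if the wrist force passes 120 N, or if a joint passes its speed limit or range.

### The arm

A 6-joint arm with a two-finger parallel gripper is mounted at the origin on the work surface. World frame = base frame: x ahead of the robot, y to its left, z up, the work surface at z = 0. Lengths are in m, angles in rad, forces in N, time in s.
With the tool pointing down it reaches from about 0.275 to 0.725 m from the base axis. Payload 15.9 kg.
Tool frame: the origin (TCP) lies between the finger pads; the fingertips stand 14 mm ahead of it and the grasp point (between the pads) lies 5 mm behind it; z points along the fingers, y is the line along which they close (so a half turn about z gives the same grasp; the last joint's range is limited). The gripper opens to 85 mm and grips with 20 to 120 N. Pads are 22 mm wide; open, the fingers measure 114 mm over their backs; the gripper's body (76 mm by 85 mm) begins 54 mm behind the grasp point. The pads swing forward as they close: fully open they stand 13 mm farther back than shut.
Start: joints at [1.189, 0.213, -0.034, 1.323, 0, 1.571], TCP at [0.186, 0.464, 0.245] pointing down, gripper open.
Joint ranges: [-2.98, 2.98], [-0.74, 1.72], [-1.14, 1.35], [-2.1, 2.04], [-1.57, 1.44], [-3.14, 3.14]. Speed limits (rad/s): [1.89, 1.89, 2.39, 2.57, 3.14, 3.14].

### API

Orientations are given as [roll, pitch, yaw] about the fixed x, y, z axes, in that order (R = Rz(yaw) Ry(pitch) Rx(roll)).
In Python, from rig import env gives the robot as it stands.
- The arm moves only by the tool move_arm, never from a script. Its arguments are lists of equal length, an entry for each row: "delta_pos": the shift along the tool's x, y, z in units of 2 cm (1.0 is 2 cm), a list of three; "dr": the turn, a rotation vector about the tool's x, y, z in units of 0.08 rad (1.0 is 0.08 rad), a list of three; "claw": the opening, from 0 (shut) to 1 (fully open). In form: {"delta_pos": [[tx, ty, tz], ...], "dr": [[rx, ry, rz], ...], "claw": [claw, ...]}. A call has exactly 5 rows; each row shifts and turns the commanded pose from where the row before left it, along the tool's axes as they then stand; what a row does not reach is not made up. A row lasts 1/8 s, in which the tool goes at most 62.5 mm and 10.7 degrees, less where a joint would pass 70% of its speed; a pose out of reach is approached as far as the arm can. A call with a number of a shift or a turn outside -1 to 1 is refused whole. A call with a gripper value outside its range is refused whole. The fingers move at their own pace and stop on an object; the grip force is fixed at half the most. Time passes only in rows, so rows that do not move let the fingers close, or fill a call up. It gives the time, the measured TCP pose, the force, the opening and the grip force at its end, in the units of the state.
- env.state(): the state, without advancing time (a new reading comes with each control period).
- env.camera(name): name is "scene" or "top" or "wrist"; returns a dict with "pixels" (400x640x3 uint8, red, green, blue), "fx", "fy", "cx", "cy" (pixels), "k1" (the pictures are not rectified: a ray, as slopes to the right and down, at radius r is drawn at 1 + k1 r^2 times it, then the intrinsics apply), "R" (3x3) and "t" (3): a world point X has camera coordinates R X + t. Camera axes: x right, y down, z forward; pixel columns grow to the right and rows downward; lengths in m; the calibration is good to about 2 mm. A picture is of the moment at which its call begins. There is no depth.
- env.hand_in(): hands the job in; it is judged then, once.
The state is a dict: "time_s": time; "joint_pos": joint angles; "dq": joint speeds; "tau": joint torques, N m; "tcp_pos": TCP position; "tcp_rot": TCP orientation; "force": force on the tool from outside, world axes, zero at the start; "wrist_torque": the same for the moment, N m; "width": opening from 0.0 (shut) to 1.0 (fully open); "grasp_force": force on a finger pad.
Only numpy, scipy, OpenCV 4.12 (cv2) and the standard library are available. Lean on these libraries where they do the work, as an engineer would, in place of code of your own. Each camera call takes 0.05 s, during which the arm holds its last target. There are 200 camera calls.

## Working session

There is one attempt and no reset: what is moved stays moved. The work goes in short steps, Python scripts to look and compute and a tool call to move; the robot and the scene stay as the last step left them, time stands still between calls to the robot, and variables do not carry over. Pictures are saved under pics/ and viewed, at most 10 in all, crops included, and the job is handed in when it is done.

Besides the shell and the picture viewer there is one more tool, called after "Emit:" as name(argument=value, ...) on one line, values as JSON. move_arm: Moves the arm, as the interface text tells. Its arguments: {"type":"object","properties":{"delta_pos":{"type":"array"},"dr":{"type":"array"},"claw":{"type":"array"}},"required":["delta_pos","dr","claw"]}

```bash
mkdir -p pics && python3 - <<'E'
from rig import env
import cv2,pickle
d={}
for n in("scene","top"):
    c=env.camera(n);d[n]=c
    cv2.imwrite(f"pics/{n}0.png",c["pixels"][:,:,::-1])
    print(n,c["fx"],c["cx"],c["cy"],c["k1"],c["R"],c["t"])
pickle.dump(d,open("c0.pkl","wb"))
s=env.state();print(s["time_s"],s["tcp_pos"],s["tcp_rot"],s["width"])
E
```

```text
scene 369.914866420814 324.8738036952448 202.88442454968435 -0.04258227607748528 [[-0.30598105  0.95197427 -0.01098159]
 [ 0.57644509  0.17607474 -0.79794031]
 [-0.75768506 -0.2504849  -0.60263642]] [ 0.11017552 -0.23976965  1.19839425]
top 367.9793736908062 318.9411588366523 200.16848669241176 -0.00646975495920199 [[ 0.02626436 -0.99964795 -0.00376411]
 [-0.99288695 -0.02564893 -0.11626533]
 [ 0.11612785  0.00679097 -0.99321106]] [0.03532611 0.50504894 0.76146834]
0.1 [0.18617537 0.4637245  0.24486896] [-3.14057290e+00  1.15323906e-05  2.75983094e+00] 0.9964127825946202
```

View pics/top0.png

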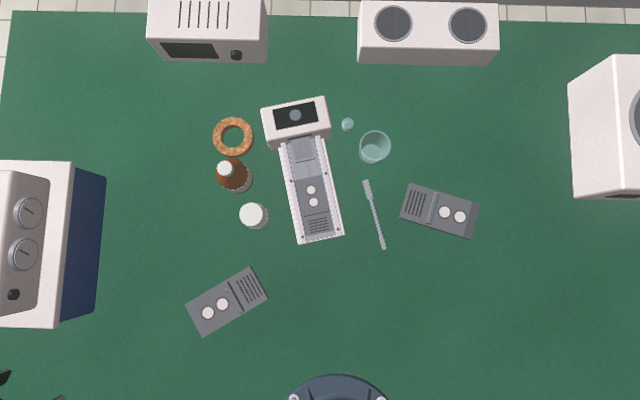

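View pics/scene0.png

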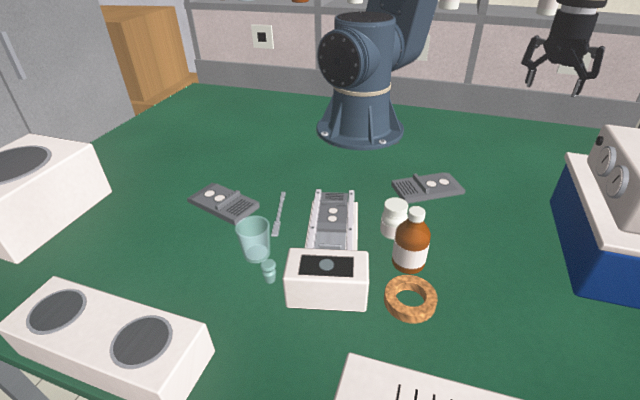

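```bash
cat > h.py <<'E'
import numpy as np,cv2
def ray(c,u,v):
    K=np.array([[c["fx"],0,c["cx"]],[0,c["fy"],c["cy"]],[0,0,1]])
    p=cv2.undistortPoints(np.array([[[u,v]]],float),K,np.array([c["k1"],0,0,0.]))[0,0]
    R=np.array(c["R"]);return -R.T@np.array(c["t"]),R.T@np.array([p[0],p[1],1])
def onz(c,u,v,z):
    o,d=ray(c,u,v);return o+d*(z-o[2])/d[2]
def proj(c,X):
    p=np.array(c["R"])@X+np.array(c["t"]);x,y=p[:2]/p[2];f=1+c["k1"]*(x*x+y*y)
    return np.array([c["fx"]*x*f+c["cx"],c["fy"]*y*f+c["cy"]])
E
python3 - <<'E'
import pickle,cv2
im=pickle.load(open("c0.pkl","rb"))["top"]["pixels"][100:250,250:360,::-1]
cv2.imwrite("pics/crop.png",cv2.resize(im,None,fx=4,fy=4,interpolation=cv2.INTER_CUBIC))
E
```

```text
(no output)
```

View pics/crop.png

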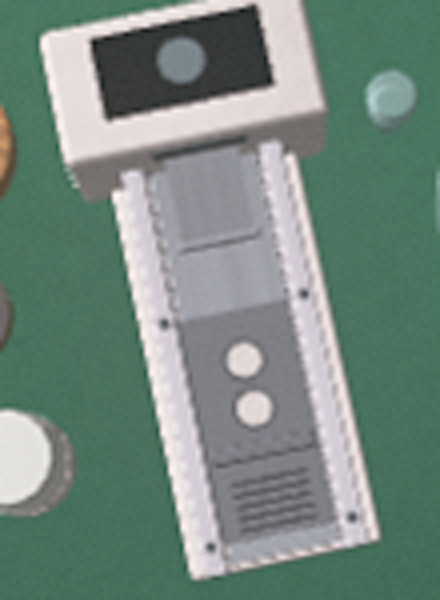

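```bash
python3 - <<'E'
import pickle,numpy as np
from h import *
c=pickle.load(open("c0.pkl","rb"))["top"]
P=lambda x,y,z:onz(c,250+(x-1.5)/4,100+(y-1.5)/4,z)
print("cam",ray(c,320,200)[0])
a,b,e,f=[P(*p,.05) for p in((210,548),(351,517),(164,324),(304,294))]
print(np.linalg.norm(a-b),np.linalg.norm(e-f))
m0=(a+b)/2;m1=(e+f)/2;ax=(m1-m0)[:2];ax/=np.linalg.norm(ax);n=np.array([-ax[1],ax[0]])
print("axis",np.degrees(np.arctan2(ax[1],ax[0])),"perp",np.degrees(np.arctan2(*(e-f+a-b)[[1,0]]))-90,m0,m1)
hl,hr=P(67,166,.078),P(325,108,.078);h=(hl+hr)/2
O1=h[:2]-.105*ax;el,er=P(191,578,.05),P(380,540,.05);O2=(el+er)[:2]/2+.115*ax
print("head w",np.linalg.norm(hl-hr),"O from head",O1,"from end",O2,"w",np.linalg.norm(el-er))
for nme,p in dict(rearL=(220,546,.052),rearR=(336,520,.052),noseL=(180,320,.0485),noseR=(288,302,.0485),ridgeL=(217,465,.06),ridgeR=(312,443,.06),disc1=(244,359,.052),disc2=(254,408,.052),m0=(280.5,532.5,.05)).items():
    q=P(*p)[:2]-O1;print(nme,q@ax,q@n)
E
```

```text
cam [0.412101   0.04309653 0.81515143]
0.07477974464663903 0.07550147666088597
axis 13.283843572861311 perp 13.79696059876531 [0.43366368 0.0448299  0.05      ] [0.5504399  0.07239986 0.05      ]
head w 0.13627251404661625 O from head [0.53259631 0.06935858] from end [0.53200905 0.06829203] w 0.09965387130583575
rearL -0.10239762656656091 0.030899621326030417
rearR -0.10153321954750605 -0.030505086450655756
noseL 0.01841058310254395 0.027986756528973065
noseR 0.01617100143912812 -0.02980616858886491
ridgeL -0.06168335444967142 0.023828083969462188
ridgeR -0.060562901939995424 -0.026320039371066885
disc1 -0.009408089699060243 -0.0008874535833835775
disc2 -0.03577824615590775 -0.0007889050150691871
m0 -0.10192099277350802 -0.0011017970507283615
```

Emit:
move_arm(delta_pos=[[0, 0, 0], [0, 0, 0], [0, 0, 0], [0, 0, 0], [0, 0, 0]], dr=[[0, 0, -0.77], [0, 0, -0.77], [0, 0, -0.77], [0, 0, -0.77], [0, 0, -0.77]], claw=[0, 0, 0, 0, 0])

```text
time_s: 0.72
tcp_pos: [0.1862, 0.4638, 0.245]
tcp_rot: [-3.141, -0.0, 3.07]
force: [-0.7, -0.5, -0.8]
width: 0.004
grasp_force: 0.0
```

Emit:
move_arm(delta_pos=[[0, 0, 0], [0, 0, 0], [0, 0, 0], [0, 0, 0], [0, 0, 0]], dr=[[0, 0, -0.77], [0, 0, -0.77], [0, 0, -0.77], [0, 0, -0.77], [0, 0, -0.77]], claw=[0, 0, 0, 0, 0])

```text
time_s: 1.35
tcp_pos: [0.1862, 0.4638, 0.245]
tcp_rot: [-3.141, -0.0, -2.905]
force: [-0.5, 0.5, -0.6]
width: -0.0
grasp_force: 0.0
```

Emit:
move_arm(delta_pos=[[-0.33, -0.93, 0], [-0.33, -0.93, 0], [-0.33, -0.93, 0], [-0.33, -0.93, 0], [-0.33, -0.93, 0]], dr=[[0, 0, 0], [0, 0, 0], [0, 0, 0], [0, 0, 0], [0, 0, 0]], claw=[0, 0, 0, 0, 0])

```text
time_s: 1.98
tcp_pos: [0.2408, 0.3797, 0.2454]
tcp_rot: [3.141, 0.0, -2.909]
force: [0.1, -0.2, -0.4]
width: 0.004
grasp_force: 0.0
```

Emit:
move_arm(delta_pos=[[-0.33, -0.93, 0], [-0.33, -0.93, 0], [-0.33, -0.93, 0], [-0.33, -0.93, 0], [-0.33, -0.93, 0]], dr=[[0, 0, 0], [0, 0, 0], [0, 0, 0], [0, 0, 0], [0, 0, 0]], claw=[0, 0, 0, 0, 0])

```text
time_s: 2.6
tcp_pos: [0.2942, 0.2968, 0.2454]
tcp_rot: [3.141, 0.0, -2.909]
force: [-0.2, 0.1, -0.1]
width: 0.001
grasp_force: 0.0
```

Emit:
move_arm(delta_pos=[[-0.33, -0.93, 0], [-0.33, -0.93, 0], [-0.33, -0.93, 0], [-0.33, -0.93, 0], [-0.33, -0.93, 0]], dr=[[0, 0, 0], [0, 0, 0], [0, 0, 0], [0, 0, 0], [0, 0, 0]], claw=[0, 0, 0, 0, 0])

```text
time_s: 3.22
tcp_pos: [0.3477, 0.214, 0.2454]
tcp_rot: [3.142, 0.0, -2.909]
force: [-0.9, 0.8, 0.2]
width: 0.002
grasp_force: 0.0
```

Emit:
move_arm(delta_pos=[[-0.33, -0.93, 0], [-0.33, -0.93, 0], [-0.33, -0.93, 0], [-0.33, -0.93, 0], [-0.33, -0.93, 0]], dr=[[0, 0, 0], [0, 0, 0], [0, 0, 0], [0, 0, 0], [0, 0, 0]], claw=[0, 0, 0, 0, 0])

```text
time_s: 3.85
tcp_pos: [0.4011, 0.1312, 0.2454]
tcp_rot: [-3.142, 0.0, -2.909]
force: [0.5, 1.1, -0.9]
width: 0.0
grasp_force: 0.0
```

Emit:
move_arm(delta_pos=[[-0.33, -0.93, 0.4], [-0.33, -0.93, 0.8], [-0.33, -0.93, 0.8], [-0.33, -0.93, 1], [-0.33, -0.93, 1]], dr=[[0, 0, 0], [0, 0, 0], [0, 0, 0], [0, 0, 0], [0, 0, 0]], claw=[0, 0, 0, 0, 0])

```text
time_s: 4.47
tcp_pos: [0.4546, 0.0483, 0.1649]
tcp_rot: [-3.141, 0.0, -2.909]
force: [0.4, 0.6, -0.8]
width: -0.0
grasp_force: 0.0
```

```bash
python3 - <<'E'
from rig import env
import cv2,pickle
a=env.camera("top");b=env.camera("wrist");pickle.dump((a,b),open("c1.pkl","wb"))
cv2.imwrite("pics/t1.png",cv2.resize(a["pixels"][100:250,230:380,::-1],None,fx=4,fy=4,interpolation=cv2.INTER_CUBIC))
cv2.imwrite("pics/w1.png",b["pixels"][:,:,::-1])
print(env.state()["tcp_pos"],env.state()["tcp_rot"],b["R"],b["t"])
E
```

```text
[0.45394094 0.04785044 0.16372529] [-3.14158448e+00 -2.47480306e-03 -2.91015515e+00] [[-2.29336046e-01  9.73347016e-01  7.51293728e-04]
 [ 9.34770068e-01  2.20031421e-01  2.78910549e-01]
 [ 2.71311442e-01  6.46665293e-02 -9.60316792e-01]] [ 0.05811382 -0.44869729  0.17325674]
```

View pics/w1.png

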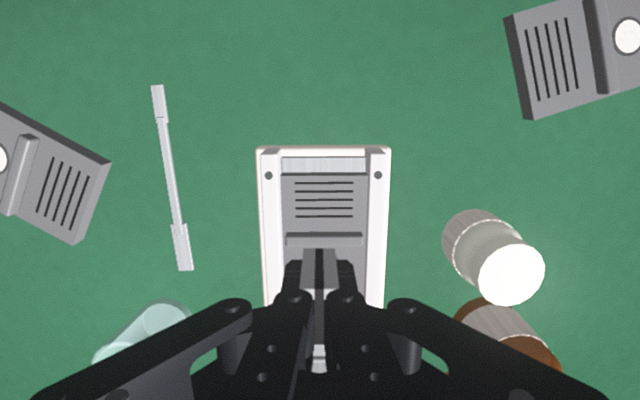

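```bash
python3 - <<'E'
import pickle
from h import *
c=pickle.load(open("c1.pkl","rb"))[1]
a=np.radians(13.4);ax=np.array([np.cos(a),np.sin(a)]);n=np.array([-ax[1],ax[0]]);O=np.array([.5322,.0685])
s1,s2=onz(c,268,175,.05),onz(c,378,175,.05)
print("screwdir",np.degrees(np.arctan2(*(s1-s2)[[1,0]])))
for p in((268,175,.05),(378,175,.05),(281,175,.052),(368,175,.052),(286,233,.062),(363,233,.062),(286,245,.052),(363,245,.052)):
    q=onz(c,*p)[:2]-O;print(p,q@ax,q@n)
for t in([.4546,.0483],):
    q=np.array(t)-O;print("tcp",q@ax,q@n)
E
```

```text
screwdir -76.74241290351772
(268, 175, 0.05) -0.10078110016840063 -0.037394956625366765
(378, 175, 0.05) -0.10059333183294182 0.03814813481482785
(281, 175, 0.052) -0.1011610502957131 -0.028238942508618362
(368, 175, 0.052) -0.10101699752276264 0.03097420469986184
(286, 233, 0.062) -0.06287574075078352 -0.02503561978616998
(363, 233, 0.062) -0.062717669574124 0.02759494634771721
(286, 245, 0.052) -0.04978378006276504 -0.02628604610987796
(363, 245, 0.052) -0.04961007236705368 0.02922297066516593
tcp -0.08016871579963115 -0.001666435428683205
```

Emit:
move_arm(delta_pos=[[0, 0.1, 1], [0, 0, 1], [0, 0, 1], [0, 0, 0.8], [0, 0, 0.4]], dr=[[0, 0, 0], [0, 0, 0], [0, 0, 0], [0, 0, 0], [0, 0, 0]], claw=[0, 0, 0, 0, 0])

```text
time_s: 5.2
tcp_pos: [0.4538, 0.0518, 0.0813]
tcp_rot: [3.141, -0.0, -2.908]
force: [-0.4, 0.1, -0.1]
width: -0.003
grasp_force: 0.0
```

Emit:
move_arm(delta_pos=[[0, 0, 0.1], [0, 0, 0.1], [0, 0, 0.1], [0, 0, 0.1], [0, 0, 0.1]], dr=[[0, 0, 0], [0, 0, 0], [0, 0, 0], [0, 0, 0], [0, 0, 0]], claw=[0, 0, 0, 0, 0])

```text
time_s: 5.82
tcp_pos: [0.4543, 0.0519, 0.0712]
tcp_rot: [3.142, 0.0, -2.907]
force: [0.1, -0.2, 0.4]
width: -0.004
grasp_force: 0.0
```

Emit:
move_arm(delta_pos=[[0, 0, 0.12], [0, 0, 0.12], [0, 0, 0.12], [0, 0, 0.12], [0, 0, 0.12]], dr=[[0, 0, 0], [0, 0, 0], [0, 0, 0], [0, 0, 0], [0, 0, 0]], claw=[0, 0, 0, 0, 0])

```text
time_s: 6.45
tcp_pos: [0.4542, 0.0519, 0.0593]
tcp_rot: [-3.142, 0.0, -2.907]
force: [-2.1, -0.5, 7.7]
width: 0.0
grasp_force: 3.7
```

Emit:
move_arm(delta_pos=[[0, 0, 0.1], [0, 0, 0.08], [0, 0, 0.07], [0, 0, 0.03], [0, 0, 0]], dr=[[0, 0, 0], [0, 0, 0], [0, 0, 0], [0, 0, 0], [0, 0, 0]], claw=[0, 0, 0, 0, 0])

```text
time_s: 7.08
tcp_pos: [0.4543, 0.0519, 0.054]
tcp_rot: [-3.142, 0.0, -2.907]
force: [-3.1, -0.4, 10.7]
width: -0.003
grasp_force: 5.3
```

Emit:
move_arm(delta_pos=[[0, 0, 0.03], [-0.15, 0, 0], [-0.2, 0, 0], [-0.25, 0, 0], [-0.25, 0, 0]], dr=[[0, 0, 0], [0, 0, 0], [0, 0, 0], [0, 0, 0], [0, 0, 0]], claw=[0, 0, 0, 0, 0])

```text
time_s: 7.7
tcp_pos: [0.4712, 0.0558, 0.0538]
tcp_rot: [-3.141, 0.001, -2.907]
force: [-5.7, -2.6, 19.1]
width: -0.002
grasp_force: 9.7
```

Emit:
move_arm(delta_pos=[[-0.25, 0, 0], [-0.25, 0, 0], [-0.25, 0, 0], [-0.25, 0, 0], [-0.2, 0, 0]], dr=[[0, 0, 0], [0, 0, 0], [0, 0, 0], [0, 0, 0], [0, 0, 0]], claw=[0, 0, 0, 0, 0])

```text
time_s: 8.32
tcp_pos: [0.4946, 0.0615, 0.0539]
tcp_rot: [-3.141, 0.001, -2.907]
force: [-6.0, -1.7, 20.2]
width: 0.002
grasp_force: 10.0
```

```bash
python3 - <<'E'
from rig import env
import cv2,pickle
a=env.camera("top");b=env.camera("wrist");pickle.dump((a,b),open("c2.pkl","wb"))
cv2.imwrite("pics/t2.png",cv2.resize(a["pixels"][100:250,230:380,::-1],None,fx=2,fy=2,interpolation=cv2.INTER_CUBIC))
cv2.imwrite("pics/w2.png",b["pixels"][:,:,::-1])
E
```

```text
(no output)
```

View pics/w2.png

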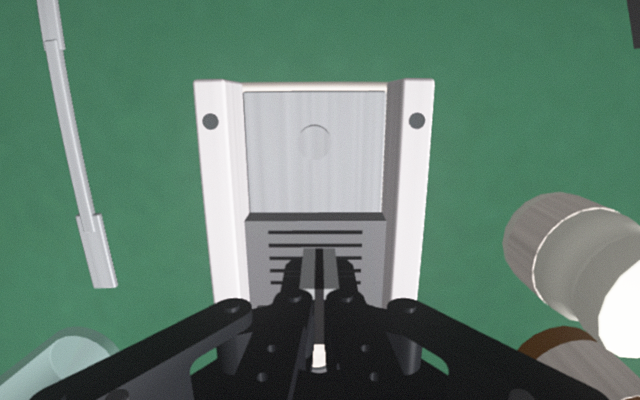

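Emit:
move_arm(delta_pos=[[-0.25, 0, 0], [-0.25, 0, 0], [-0.25, 0, 0], [-0.25, 0, 0], [-0.25, 0, 0]], dr=[[0, 0, 0], [0, 0, 0], [0, 0, 0], [0, 0, 0], [0, 0, 0]], claw=[0, 0, 0, 0, 0])

```text
time_s: 9.05
tcp_pos: [0.5183, 0.0671, 0.0539]
tcp_rot: [-3.141, -0.0, -2.908]
force: [-10.6, -2.4, 23.5]
width: 0.004
grasp_force: 15.5
```

Emit:
move_arm(delta_pos=[[-0.2, 0, 0], [-0.2, 0, 0], [-0.15, 0, 0], [-0.15, 0, 0], [-0.1, 0, 0]], dr=[[0, 0, 0], [0, 0, 0], [0, 0, 0], [0, 0, 0], [0, 0, 0]], claw=[0, 0, 0, 0, 0])

```text
time_s: 9.68
tcp_pos: [0.5338, 0.0708, 0.0539]
tcp_rot: [-3.141, -0.0, -2.907]
force: [-9.8, -2.0, 22.9]
width: 0.003
grasp_force: 14.9
```

Emit:
move_arm(delta_pos=[[-0.1, 0, 0], [-0.1, 0, 0], [-0.1, 0, 0], [-0.1, 0, 0], [-0.1, 0, 0]], dr=[[0, 0, 0], [0, 0, 0], [0, 0, 0], [0, 0, 0], [0, 0, 0]], claw=[0, 0, 0, 0, 0])

```text
time_s: 10.3
tcp_pos: [0.5435, 0.0731, 0.0539]
tcp_rot: [-3.141, -0.0, -2.907]
force: [-10.5, -2.6, 22.5]
width: -0.003
grasp_force: 14.5
```

```bash
python3 - <<'E'
from rig import env
import cv2,pickle
from h import *
b=env.camera("wrist");pickle.dump(b,open("c3.pkl","wb"))
cv2.imwrite("pics/w3.png",b["pixels"][:,:,::-1])
# predicted row of the carrier's rear top edge for carrier x, plate on stop
a=np.radians(13.4);ax=np.array([np.cos(a),np.sin(a)]);O=np.array([.5322,.0685])
for x in(.035,.040,.045): print(x,proj(b,np.r_[O+ax*(x-.06),.040]))
g=b["pixels"].mean(2)[:,258:272].mean(1);print(np.round(g[170:260]).astype(int).tolist())
E
```

```text
0.035 [313.24045578 183.88701218]
0.04 [313.29957667 195.71280068]
0.045 [313.35853932 207.31958678]
[199, 199, 199, 199, 199, 199, 199, 200, 199, 199, 198, 199, 198, 198, 199, 198, 199, 198, 198, 198, 198, 198, 198, 199, 202, 196, 146, 88, 75, 76, 77, 78, 75, 87, 126, 146, 148, 147, 146, 147, 147, 146, 147, 144, 123, 115, 117, 128, 144, 146, 146, 145, 146, 146, 147, 146, 144, 131, 120, 119, 125, 139, 145, 145, 145, 144, 145, 144, 146, 144, 136, 125, 122, 125, 135, 145, 144, 145, 145, 144, 144, 144, 142, 136, 127, 124, 129, 138, 144, 142]
```

View pics/w3.png

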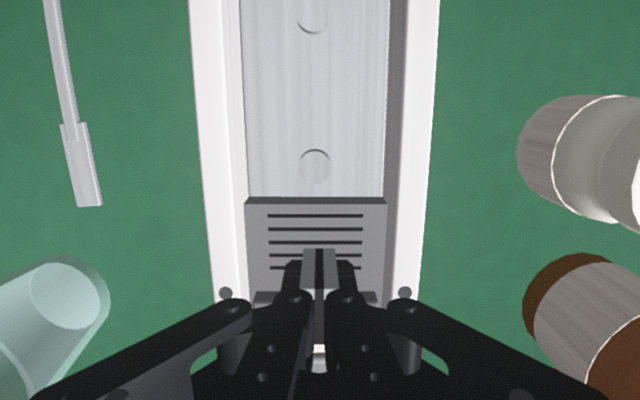

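Emit:
move_arm(delta_pos=[[-0.05, 0, 0], [-0.05, 0, 0], [-0.05, 0, 0], [0, 0, 0], [0, 0, 0]], dr=[[0, 0, 0], [0, 0, 0], [0, 0, 0], [0, 0, 0], [0, 0, 0]], claw=[0, 0, 0, 0, 0])

```text
time_s: 10.98
tcp_pos: [0.5443, 0.0733, 0.0538]
tcp_rot: [-3.141, -0.004, -2.908]
force: [-24.1, -5.6, 36.2]
width: -0.001
grasp_force: 22.7
```

Emit:
move_arm(delta_pos=[[0.07, 0, -0.05], [0.02, 0, -0.1], [0, 0, -0.1], [0.05, 0, -0.2], [0.1, 0, -0.4]], dr=[[0, 0, 0], [0, 0, 0], [0, 0, 0], [0, 0, 0], [0, 0, 0]], claw=[0, 0, 0, 0, 0])

```text
time_s: 11.6
tcp_pos: [0.5423, 0.073, 0.0706]
tcp_rot: [3.142, 0.001, -2.907]
force: [0.1, -0.4, 0.3]
width: -0.001
grasp_force: 0.0
```

Emit:
move_arm(delta_pos=[[0.2, 0, -0.8], [0.2, 0, -1], [0.4, 0, -1], [0.8, 0, -1], [0.8, 0, -0.8]], dr=[[0, 0, 0], [0, 0, 0], [0, 0, 0], [0, 0, 0], [0, 0, 0]], claw=[0, 0, 0, 0, 0])

```text
time_s: 12.22
tcp_pos: [0.4951, 0.0617, 0.1641]
tcp_rot: [-3.141, 0.002, -2.907]
force: [0.0, 0.0, 0.1]
width: 0.001
grasp_force: 0.0
```

Emit:
move_arm(delta_pos=[[0.8, 0, -0.4], [0.8, 0, 0], [0.4, 0, 0], [0, 0, 0], [0, 0, 0]], dr=[[0, 0, 0], [0, 0, 0], [0, 0, 0], [0, 0, 0], [0, 0, 0]], claw=[0, 0, 0, 0, 0])

```text
time_s: 12.85
tcp_pos: [0.4567, 0.0525, 0.1701]
tcp_rot: [-3.142, 0.0, -2.907]
force: [0.2, 0.9, 0.5]
width: -0.002
grasp_force: 0.0
```

```bash
python3 - <<'E'
from rig import env
import cv2,pickle
from h import *
b=env.camera("wrist");s=env.camera("scene");pickle.dump((b,s),open("c4.pkl","wb"))
w=cv2.resize(b["pixels"][:,:,::-1],(480,300));q=cv2.resize(s["pixels"][170:320,240:480,::-1],(480,300))
cv2.imwrite("pics/w4.png",np.vstack([w,q]))
a=np.radians(13.4);ax=np.array([np.cos(a),np.sin(a)]);O=np.array([.5322,.0685])
for x in(.035,.040,.045): print(x,proj(b,np.r_[O+ax*(x-.06),.042]))
u=int(proj(b,np.r_[O-ax*.015+np.array([-ax[1],ax[0]])*.02,.042])[0])
print(u,b["pixels"].mean(2)[60:300,u-5:u+5].mean(1).astype(int).tolist());print(env.state()["force"],env.state()["tcp_pos"])
E
```

```text
0.035 [315.71028187 260.96113575]
0.04 [315.73008697 266.72612424]
0.045 [315.7498076  272.42595836]
340 [104, 105, 103, 104, 104, 104, 104, 105, 106, 105, 106, 106, 107, 106, 107, 108, 108, 107, 107, 107, 104, 105, 105, 105, 105, 105, 103, 104, 105, 105, 104, 106, 106, 106, 105, 105, 107, 106, 106, 107, 106, 106, 106, 107, 108, 107, 108, 108, 105, 108, 108, 107, 107, 108, 109, 108, 108, 108, 110, 108, 108, 109, 109, 109, 107, 110, 108, 110, 110, 110, 110, 112, 110, 111, 111, 111, 111, 109, 115, 135, 145, 160, 192, 228, 245, 251, 252, 222, 153, 185, 209, 211, 210, 210, 210, 210, 210, 210, 210, 210, 210, 210, 210, 210, 210, 210, 210, 210, 210, 210, 210, 210, 211, 210, 210, 210, 210, 211, 211, 211, 210, 210, 211, 210, 210, 211, 211, 211, 210, 210, 211, 209, 210, 210, 210, 210, 211, 209, 210, 210, 210, 209, 210, 210, 210, 210, 210, 210, 209, 210, 210, 209, 210, 210, 209, 210, 210, 209, 210, 210, 209, 210, 209, 209, 210, 209, 209, 209, 209, 210, 209, 208, 209, 209, 209, 210, 209, 209, 209, 208, 208, 208, 207, 208, 208, 208, 208, 208, 206, 206, 205, 205, 204, 202, 201, 201, 201, 200, 194, 153, 80, 53, 56, 59, 57, 60, 60, 61, 62, 60, 63, 67, 63, 63, 63, 65, 69, 66, 66, 64, 66, 66, 67, 66, 67, 69, 69, 69, 67, 58, 44, 41, 40, 41, 40, 39, 39, 40, 42, 45]
[0.59234204 0.43835437 0.80825165] [0.45668713 0.05251811 0.1699728 ]
```

View pics/w4.png

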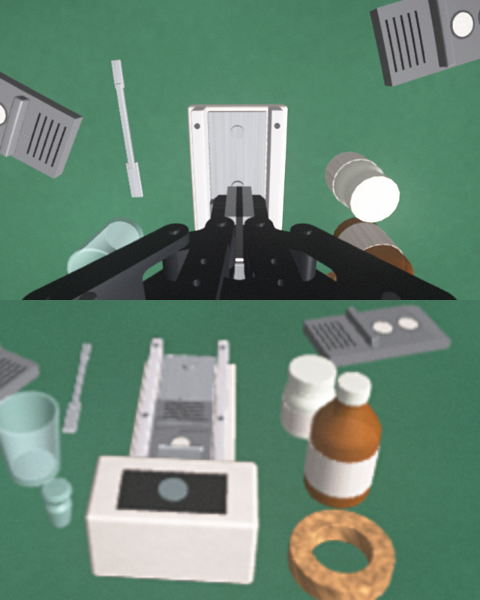

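Emit:
move_arm(delta_pos=[[1, 0, 0], [1, 0, 0], [1, 0, 0], [1, 0, 0], [1, 0, 0]], dr=[[0, 0, 0], [0, 0, 0], [0, 0, 0], [0, 0, 0], [0, 0, 0]], claw=[0, 0, 0, 0, 0])

```text
time_s: 13.58
tcp_pos: [0.3587, 0.0291, 0.17]
tcp_rot: [3.142, -0.0, -2.907]
force: [-0.2, -0.5, -0.2]
width: 0.002
grasp_force: 0.0
```

```bash
python3 - <<'E'
from rig import env
import cv2
from h import *
b=env.camera("top")
cv2.imwrite("pics/t5.png",cv2.resize(b["pixels"][100:250,250:360,::-1],None,fx=4,fy=4,interpolation=cv2.INTER_CUBIC))
a=np.radians(13.4);ax=np.array([np.cos(a),np.sin(a)]);O=np.array([.5322,.0685])
for x in(.035,.040,.045): print(x,[((proj(b,np.r_[O+ax*(x+d),.042])-[250,100])*4+1.5).round(1) for d in(-.06,.0)])
E
```

```text
0.035 [array([250.5, 391.4]), array([227.6, 282.3])]
0.04 [array([248.6, 382.2]), array([225.7, 273.3])]
0.045 [array([246.6, 373.1]), array([223.8, 264.3])]
```

View pics/t5.png

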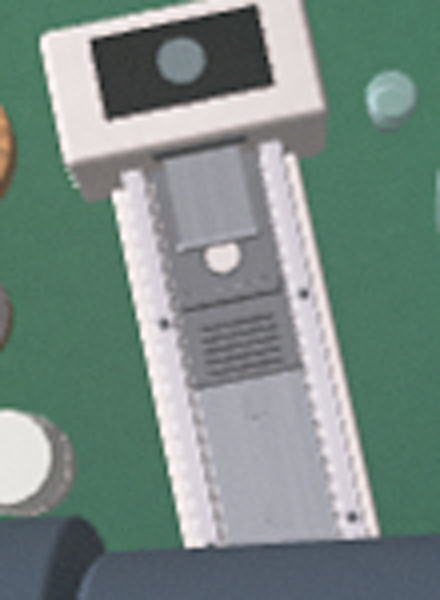

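The carrier is under the leaf. Its rear edge is at crop row ~377, which puts it at about +43 to +45 mm, and the push stalled with a force rise against the head. I'm handing in.

```bash
python3 -c "
from rig import env
print(env.hand_in())"
```

```text
the job is handed in; nothing more can be done
None
```

I pressed the carrier down, slid it under the leaf spring until it stalled against the detector head (about +43 to +45 mm by camera), backed the hand clear, and handed the job in at about 14 s; the hand-in returned no verdict.

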